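# Sweep the loose compression nuts into the catch pan

### The job

Clear the three loose brass nuts off the bench: with the fingers, sweep each one along the bench top through the open front of the metal catch pan, until it lies wholly inside, past the ramped front lip. Only push the nuts gently, do not pinch them or pick them up, and leave the eraser, the cork stopper and the tape roll where they are.

Things in the scene. Friction and masses are not known exactly. Their poses are not given: they have to be found in the camera images.
- catch_pan: Shallow bare-metal catch pan fixed to the bench: floor 2 mm thick, low walls on three sides, open front. Own x points from the open front into the pan (roughly the robot's left, up to 0.12 rad off); own z up. 100 mm deep (x -50 front edge to +50 mm), 160 mm wide (y -80 to +80 mm), walls 2 mm thick and 28 mm high, sides lower at the front. Origin: centre of the footprint, at bench level.
- pan_front (a point): Middle of the pan's open front edge, at bench level (x = -50 mm in the pan's frame). From here the floor ramps up over 14 mm to its 2 mm height; a nut slides up it. The nuts start 35 to 115 mm out in front, in any order, in three lanes about 45 mm apart (y about -45, 0, 45 mm in the pan's frame), so each can be swept straight in.
- fitting_0: The same nut as fitting_0_center, given at the centre of its underside; its own z points up along its bore.
- fitting_0_center (a point): Loose brass hexagonal compression nut, about 22 x 25 x 21 mm (width across flats x across corners x height), standing on the bench with its wide hexagon down and its narrower collar up; about 30 g. The point is its centre, half-way up. It starts 35 to 115 mm in front of the pan's front edge.
- fitting_1: The same nut as fitting_1_center, given at the centre of its underside; its own z points up along its bore.
- fitting_1_center (a point): Loose brass hexagonal compression nut, about 19 x 22 x 18 mm (width across flats x across corners x height), standing on the bench with its wide hexagon down and its narrower collar up; about 30 g. The point is its centre, half-way up. It starts 35 to 115 mm in front of the pan's front edge.
- fitting_2: The same nut as fitting_2_center, given at the centre of its underside; its own z points up along its bore.
- fitting_2_center (a point): Loose brass hexagonal compression nut, about 24 x 27 x 23 mm (width across flats x across corners x height), standing on the bench with its wide hexagon down and its narrower collar up; about 30 g. The point is its centre, half-way up. It starts 35 to 115 mm in front of the pan's front edge.
- eraser_center (a point): Blue and white eraser, 21 x 45 x 13 mm, loose, lying beyond the nuts as seen from the pan, 60 mm or more from them, its long side roughly along the robot's x. The point is its centre, half-way up. To be left where it lies.
- ice_flask_cap_center (a point): Cork stopper, 34 mm across at the top, 28 mm high, loose, standing beside the row of nuts on the side away from the robot (y about -105 mm in the pan's frame). The point is its centre, half-way up. To be left where it stands.
- tape_roll_center (a point): Roll of blue tape lying flat, 64 mm across, 18 mm high, loose, farther from the robot than the pan, the nuts and the cork. The point is its centre, half-way up. To be left where it lies.

How it is judged:
By the outcome, as a careful person would: the job done as asked, in the order asked, and still so for the second after the job is handed in, with the robot touching nothing.
It also fails if it takes over 54 s, if anything falls off the work surface, if the arm or the gripper's body presses on something with over 40 N, if the wrist force passes 120 N, or if a joint passes its speed limit or range.

### The arm

A 6-joint arm with a two-finger parallel gripper is mounted at the origin on a cart in front of the work surface, level with it; the furniture and walls round the work are solid. World frame = base frame: x ahead of the robot, y to its left, z up, the work surface at z = 0. Lengths are in m, angles in rad, forces in N, time in s.
With the tool pointing down it reaches from about 0.4 to 0.825 m from the base axis. Payload 7 kg.
Tool frame: the origin (TCP) lies on the centre line of the jaws, within the pads' length; the fingertips stand 17 mm ahead of it and the grasp point (between the pads) lies 2 mm behind it; z points along the fingers, y is the line along which they close (so a half turn about z gives the same grasp; the last joint's range is limited). The gripper opens to 88 mm and grips with 3 to 60 N. Pads are 19 mm wide; open, the fingers measure 130 mm over their backs; the gripper's body (78 mm by 193 mm) begins 47 mm behind the grasp point.
Start: joints at [-0.977, 0.359, 0.012, 0, -1.224, -0.288], TCP at [0.203, -0.644, 0.21] pointing down, gripper open.
Joint ranges: [-3.07, 3.07], [-1.43, 2.12], [-1.02, 1.25], [-3.03, 1.67], [-3.05, -0], [-3.03, 3.03]. Speed limits (rad/s): [2.39, 2.39, 3.01, 3.14, 3.14, 3.14].

### API

Orientations are given as a unit quaternion [x, y, z, w].
In Python, from rig import r, viewer gives the robot as it stands.
- The arm moves only by the tool jog_arm, never from a script. Its argument "commands" is one flat list of numbers, 6 for each row, row after row: the shift along the tool's x, y, z in m, then the turn, a rotation vector about the tool's x, y, z in degrees. A call has 1 to 20 rows; each row is the pose to reach, as a shift and turn from the pose commanded when the call began, along the tool's axes at that moment; what a row does not reach only later rows make up. A row lasts 1/10 s, in which the tool goes at most 50 mm and 8.59 degrees, less where a joint would pass 70% of its speed; a pose out of reach is approached as far as the arm can. A call with a gripper value outside its range is refused whole. "fingers" is the finger opening in m, from 0 to 0.0876, set as the call begins (left out, the last holds). The fingers move at their own pace and stop on an object; "squeeze" is the grip in N (left out, the last holds). Time passes only in rows, so rows that repeat a pose let the fingers close. It gives the time, the measured TCP pose, the force, the opening and the grip force at its end, in the units of the state.
- r.sense(): the state, without advancing time (a new reading comes with each control period).
- viewer.read_camera(name): name is "scene" or "top" or "wrist"; returns a dict with "img" (400x640x3 uint8, blue, green, red), "K" (3x3 intrinsics, pixels), "camera_from_world" (4x4, takes a point from world to camera coordinates); the wrist camera has in their place "T_tool_cam" (4x4, takes a point from camera to tool coordinates, whose origin is the TCP and whose axes are the flange's). Camera axes: x right, y down, z forward; pixel columns grow to the right and rows downward; lengths in m; the calibration is good to about 2 mm. A picture is of the moment at which its call begins: read the wrist's pose just before it. There is no depth.
- r.job_done(): hands the job in; it is judged then, once.
The state is a dict: "time_s": time; "q": joint angles; "qd": joint speeds; "joint_efforts": joint torques, N m; "tcp_pos": TCP position; "tcp_rot": TCP orientation; "contact_force": force on the tool from outside, world axes, zero at the start; "ft_torque": the same for the moment, N m; "finger_gap": finger opening in m; "finger_force": force on a finger pad.
Only numpy, scipy, OpenCV 4.12 (cv2) and the standard library are available. Lean on these libraries where they do the work, as an engineer would, in place of code of your own. Each camera call takes 0.05 s, during which the arm holds its last target. There are 200 camera calls.

## Working session

There is one attempt and no reset: what is moved stays moved. The work goes in short steps, Python scripts to look and compute and a tool call to move; the robot and the scene stay as the last step left them, time stands still between calls to the robot, and variables do not carry over. Pictures are saved under pics/ and viewed, at most 10 in all, crops included, and the job is handed in when it is done.

Besides the shell and the picture viewer there is one more tool, called after "Emit:" as name(argument=value, ...) on one line, values as JSON. jog_arm: Moves the arm, as the interface text tells. Its arguments: {"type":"object","properties":{"commands":{"type":"array"},"fingers":{"type":"number"},"squeeze":{"type":"number"}},"required":["commands"]}

```bash
mkdir -p pics; ls; python3 - <<'E'
from rig import r, viewer
import cv2,numpy as np
s=r.sense();print(s['time_s'],s['tcp_pos'],s['tcp_rot'],s['finger_gap'])
for n in ('top','scene'):
    d=viewer.read_camera(n);cv2.imwrite(f'pics/{n}0.png',d['img']);print(n,d['K'].tolist(),np.round(d['camera_from_world'],4).tolist())
E
```

```text
pics
0.0 [ 0.20301936 -0.64320146  0.20869642] [-1.52238624e-01  9.88343403e-01  8.23615170e-04 -2.00812240e-04] 0.0879436862839213
top [[445.8596674611522, 0.0, 327.33193674086573], [0.0, 445.8596674611522, 203.4652631110504], [0.0, 0.0, 1.0]] [[-0.0251, -0.9994, 0.0248, 0.1173], [-0.9872, 0.0209, -0.1582, 0.5494], [0.1576, -0.0285, -0.9871, 0.8267], [0.0, 0.0, 0.0, 1.0]]
scene [[478.0211598462902, 0.0, 315.8234311093501], [0.0, 478.0211598462902, 197.69126214588582], [0.0, 0.0, 1.0]] [[-0.8324, -0.5541, -0.0075, 0.558], [-0.3243, 0.4981, -0.8042, 0.1601], [0.4493, -0.667, -0.5943, 0.7062], [0.0, 0.0, 0.0, 1.0]]
```

View pics/top0.png

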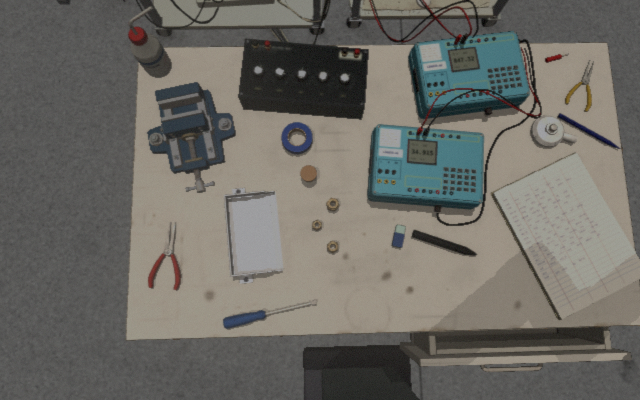

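View pics/scene0.png

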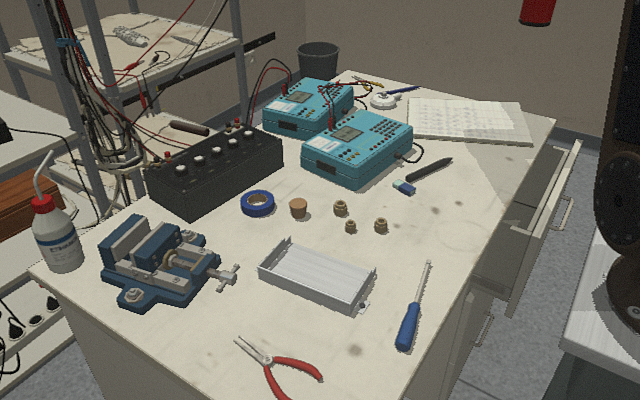

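The top view shows the nuts at about (333,204), (317,225) and (333,246). The pan's open front runs from about (276,193) to (283,272), with the cork at (309,173), the eraser at (399,236) and the tape at (297,138). Next I'll measure these more closely.

```bash
cat > h.py <<'E'
import numpy as np,cv2
def ray(d,uv,z):
    M=d['camera_from_world'];R,t=M[:3,:3],M[:3,3];c=-R.T@t
    v=R.T@np.linalg.inv(d['K'])@np.array([uv[0],uv[1],1.]);return c+v*(z-c[2])/v[2]
def blobs(img,roi,smin,amin=30,hue=(5,30)):
    x0,y0,x1,y1=roi;h=cv2.cvtColor(img[y0:y1,x0:x1],cv2.COLOR_BGR2HSV)
    m=cv2.inRange(h,(hue[0],smin,20),(hue[1],255,255))
    m=cv2.morphologyEx(m,cv2.MORPH_CLOSE,np.ones((5,5)))
    n,_,st,ce=cv2.connectedComponentsWithStats(m)
    return [(ce[i]+[x0,y0],st[i][:5]+[x0,y0,0,0,0]) for i in range(1,n) if st[i][4]>=amin]
E
python3 - <<'E'
from rig import viewer
from h import *
d=viewer.read_camera('top');s=viewer.read_camera('scene')
for D,roi,n in((d,(295,160,350,260),'top'),(s,(280,190,395,240),'scene')):
    for c,st in blobs(D['img'],roi,90): print(n,c.round(1),st, ray(D,c,.010).round(4))
a=cv2.resize(d['img'][180:285,215:345],None,fx=4.6,fy=4.6,interpolation=cv2.INTER_CUBIC)
cv2.imwrite('pics/c1.png',a)
E
```

```text
top [308.1 173. ] [301 166  15  15 189] [0.6211 0.1412 0.01  ]
top [332.4 203.3] [328 199  10  11  45] [0.5573 0.0934 0.01  ]
scene [298.  207.4] [290 198  17  21 273] [0.6204 0.1348 0.01  ]
scene [339.3 206.5] [334 201  13  15  96] [0.5575 0.0906 0.01  ]
scene [380.3 221.4] [375 218  11   9  42] [0.4733 0.0879 0.01  ]
scene [349.7 222.9] [346 220   9   8  33] [0.5169 0.1216 0.01  ]
```

View pics/c1.png

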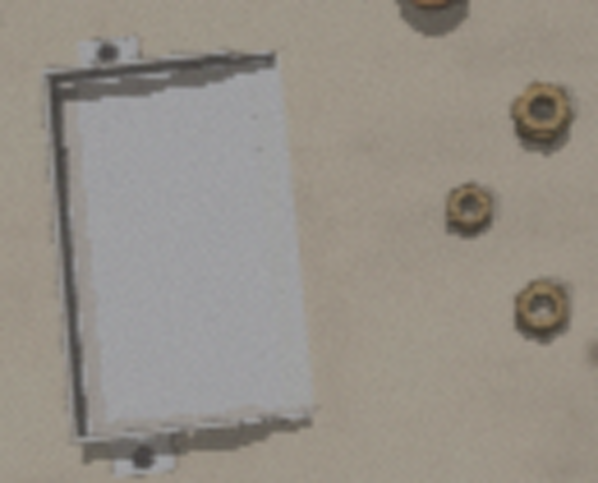

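```bash
cat > geo.py <<'E'
from h import *
def pan(d):
    A=ray(d,(275.9,195.2),0)[:2];B=ray(d,(283.0,270.2),0)[:2]
    return A,B
E
python3 - <<'E'
from rig import r,viewer
from geo import *
from scipy.spatial.transform import Rotation as Ro
d=viewer.read_camera('top')
A,B=pan(d);print('front',A,B,np.linalg.norm(A-B))
bk=[ray(d,(215+u/4.6,180+v/4.6),.028)[:2] for u,v in((47,72),(82,440))];print('back top',bk)
e=(B-A)/np.linalg.norm(A-B); ex=np.array([e[1],-e[0]]); ex*=np.sign(ex[1]); ey=np.array([-ex[1],ex[0]])
F=(A+B)/2;O=F+.05*ex;print('ex',ex,'ang',np.degrees(np.arctan2(ex[1],ex[0])),'F',F,'width dirs',(bk[0]-F)@ex,(bk[1]-F)@ex,(bk[0]-F)@ey,(bk[1]-F)@ey)
for n,uv,z in(('a',(332.6,203.5),.022),('b',(317.2,225),.018),('c',(332.6,246.5),.021),('cork',(308.1,173),.028),('eras',(399,236),.013),('tape',(297,138),.018)):
    p=ray(d,uv,z)[:2];print(n,p.round(4),'pan',((p-O)@ex).round(4),((p-O)@ey).round(4))
for z in(.0,.05,.08): print('teal',z,[ray(d,uv,z)[:2].round(3).tolist() for uv in((372,128),(369,200),(482,208))])
s=r.sense();R=Ro.from_quat(s['tcp_rot']);print(R.as_matrix().round(3),s['q'].round(3))
s2=viewer.read_camera('scene');cv2.imwrite('pics/t1.png',cv2.resize(s2['img'][70:260,230:460],None,fx=3,fy=3,interpolation=cv2.INTER_CUBIC))
E
```

```text
front [0.57807713 0.20806569] [0.42599443 0.19500886] 0.15264215778253387
back top [array([0.57416267, 0.3054712 ]), array([0.41768435, 0.28922971])]
ex [-0.08553887  0.99633483] ang 94.90701256201538 F [0.50203578 0.20153727] width dirs 0.09738334225751598 0.09458635191085205 -0.0807529196539401 0.07654116276232815
a [0.5549 0.0934] pan -0.1622 -0.0435
b [0.513 0.125] pan -0.1271 -0.0043
c [0.4694 0.0957] pan -0.1527 0.0415
cork [0.6168 0.141 ] pan -0.1201 -0.1092
eras [ 0.4877 -0.038 ] pan -0.2875 0.0347
tape [0.693  0.1626] pan -0.1052 -0.1869
teal 0.0 [[0.718, 0.005], [0.564, 0.018], [0.543, -0.215]]
teal 0.05 [[0.701, 0.012], [0.556, 0.024], [0.535, -0.196]]
teal 0.08 [[0.691, 0.016], [0.551, 0.028], [0.531, -0.184]]
[[-0.954 -0.301 -0.   ]
 [-0.301  0.954  0.001]
 [ 0.     0.001 -1.   ]] [-0.977  0.359  0.012 -0.    -1.224 -0.288]
```

View pics/t1.png

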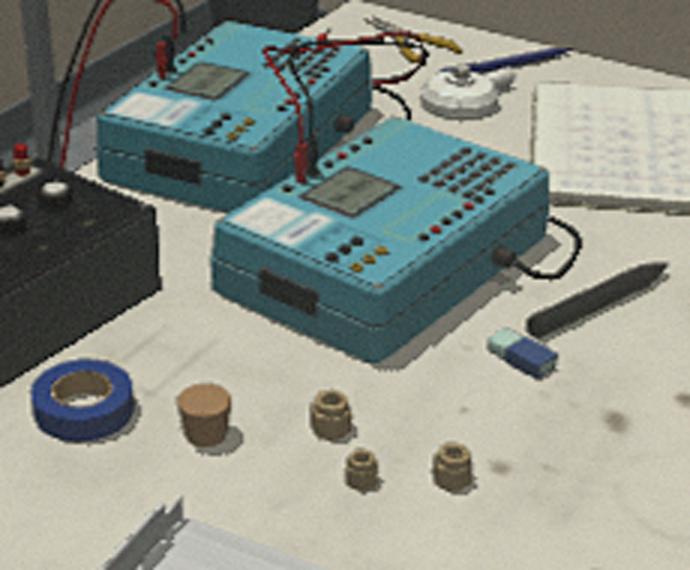

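The teal box is about 57 mm high, so the gripper body, 72 mm above the bench when the fingertips are 6 mm up, will clear it. I'll push with nearly closed fingers, tool x pointing opposite to the pan's x. The order is the far lane, then the near lane, then the middle.

```bash
cat > go.py <<'E'
import numpy as np
from scipy.spatial.transform import Rotation as Ro
a=np.radians(95.3);ex=np.array([np.cos(a),np.sin(a),0]);ey=np.array([-ex[1],ex[0],0])
O=np.array([.501,.2015,0])+.05*ex
T=Ro.from_matrix(np.c_[-ex,ey,[0,0,-1]])
def show(*tg):
    from rig import r
    s=r.sense();R=Ro.from_quat(s['tcp_rot']);p=np.array(s['tcp_pos'])
    print('t',s['time_s'],'pan now',((p-O)@ex).round(4),((p-O)@ey).round(4),p[2].round(4))
    for x,y,z in tg:
        g=O+x*ex+y*ey+[0,0,z]
        print((x,y,z),'world',g.round(3),'shift',R.inv().apply(g-p).round(4),'turn',(R.inv()*T).as_rotvec(degrees=True).round(2))
E
python3 - <<'E'
from go import *
from rig import r
show((-.200,-.046,.12))
s=r.sense();R=Ro.from_quat(s['tcp_rot'])
print('wp',R.inv().apply(np.array([.45,-.32,.2])-s['tcp_pos']).round(3))
for p in((.5549,.0934,0),(.513,.125,0),(.4694,.0957,0)): print(((p-O)@ex).round(4),((p-O)@ey).round(4))
E
```

```text
t 0.3 pan now -0.8639 0.3746 0.2093
(-0.2, -0.046, 0.12) world [0.561 0.056 0.12 ] shift [-0.5516  0.5598  0.0896] turn [ 3.000e-02  2.000e-02 -7.778e+01]
wp [-0.333  0.234  0.009]
-0.1626 -0.0437
-0.1273 -0.0049
-0.1524 0.0412
```

Emit:
jog_arm(commands=[-0.333,0.234,0.0,0,0,-30,-0.333,0.234,0.0,0,0,-30,-0.333,0.234,0.0,0,0,-30,-0.333,0.234,0.0,0,0,-30,-0.333,0.234,0.0,0,0,-30,-0.333,0.234,0.0,0,0,-30,-0.333,0.234,0.0,0,0,-30,-0.333,0.234,0.0,0,0,-30,-0.552,0.56,0.05,0,0,-77.8,-0.552,0.56,0.05,0,0,-77.8,-0.552,0.56,0.05,0,0,-77.8,-0.552,0.56,0.05,0,0,-77.8,-0.552,0.56,0.05,0,0,-77.8,-0.552,0.56,0.05,0,0,-77.8,-0.552,0.56,0.05,0,0,-77.8,-0.552,0.56,0.05,0,0,-77.8,-0.552,0.56,0.05,0,0,-77.8,-0.552,0.56,0.05,0,0,-77.8,-0.552,0.56,0.05,0,0,-77.8,-0.552,0.56,0.05,0,0,-77.8], fingers=0.004)

```text
time_s: 2.3
tcp_pos: [0.5608, 0.0554, 0.16]
tcp_rot: [0.739, -0.674, 0.0, -0.0]
contact_force: [-0.4, -0.3, 0.0]
finger_gap: 0.0043
finger_force: 0.0
```

```bash
python3 - <<'E'
from go import *
show((-.198,-.046,.023),(-.007,-.047,.023))
from rig import r,viewer
import cv2
s=r.sense();print(s['finger_gap'],s['qd'].round(3),s['q'].round(2))
d=viewer.read_camera('wrist');cv2.imwrite('pics/w1.png',d['img'])
# project nuts (world) into wrist view
T=np.eye(4);T[:3,:3]=Ro.from_quat(s['tcp_rot']).as_matrix();T[:3,3]=s['tcp_pos']
C=np.linalg.inv(T@d['T_tool_cam'])
for p in((.5549,.0934,.022),(.513,.125,.018),(.4694,.0957,.021)):
    c=C@np.r_[p,1];u=d['K']@c[:3];print((u[:2]/u[2]).round(1))
for px,py in((-.05,-.08),(-.05,.08),(.05,-.08)):
    c=C@np.r_[O+px*ex+py*ey,1];u=d['K']@c[:3];print('pan',(u[:2]/u[2]).round(1))
E
```

```text
t 2.3 pan now -0.201 -0.046 0.16
(-0.198, -0.046, 0.023) world [0.56  0.058 0.023] shift [-3.00e-03  1.00e-04  1.37e-01] turn [-0.02  0.   -0.06]
(-0.007, -0.047, 0.023) world [0.544 0.249 0.023] shift [-0.194  -0.0008  0.137 ] turn [-0.02  0.   -0.06]
0.00434794525645595 [-0.004 -0.004  0.002 -0.001  0.001 -0.002] [ 0.45  0.21 -0.31  0.   -1.05 -0.35]
[325.3 219.4]
[357.6 245.8]
[398.2 227.2]
pan [297.8 292.9]
pan [417.6 292.8]
pan [299.5 353.4]
```

View pics/w1.png

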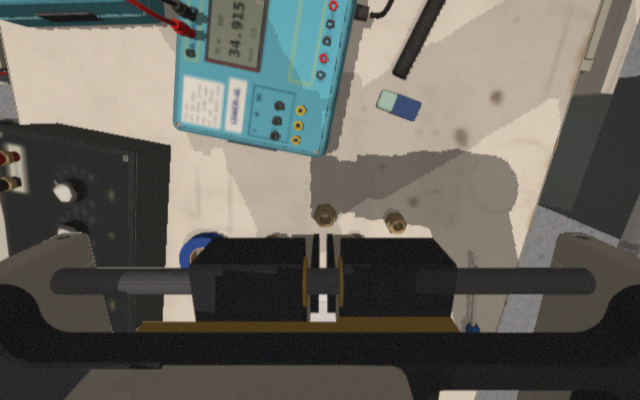

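```bash
python3 - <<'E'
from rig import viewer
from h import *
d=viewer.read_camera('top');s=viewer.read_camera('scene')
for z in(.04,.05,.06,.07): print(z,ray(d,(370,202),z).round(3),ray(s,(356.7,167.5),z).round(3))
print('base',ray(s,(355,190),0).round(3))
E
```

```text
0.04 [0.553 0.021 0.04 ] [ 0.575 -0.002  0.04 ]
0.05 [0.552 0.022 0.05 ] [0.567 0.012 0.05 ]
0.06 [0.55  0.023 0.06 ] [0.56  0.025 0.06 ]
0.07 [0.549 0.025 0.07 ] [0.553 0.039 0.07 ]
base [0.566 0.016 0.   ]
```

Emit:
jog_arm(commands=[0,0,0.04,0,0,0,0,0,0.07,0,0,0,0,0,0.09,0,0,0,0,0,0.105,0,0,0,0,0,0.115,0,0,0,0,0,0.122,0,0,0,0,0,0.128,0,0,0,0,0,0.132,0,0,0,0,0,0.135,0,0,0,0,0,0.135,0,0,0])

```text
time_s: 3.45
tcp_pos: [0.5609, 0.0566, 0.0246]
tcp_rot: [0.739, -0.674, -0.0, 0.0]
contact_force: [-0.3, 1.0, -0.1]
finger_gap: 0.004
finger_force: 0.0
```

Emit:
jog_arm(commands=[-0.004,0,0,0,0,0,-0.008,0,0,0,0,0,-0.012,0,0,0,0,0,-0.016,0,0,0,0,0,-0.02,0,0,0,0,0,-0.025,0,0,0,0,0,-0.03,-0.001,0,0,0,0,-0.036,-0.001,0,0,0,0,-0.042,-0.001,0,0,0,0,-0.048,-0.001,0,0,0,0,-0.054,-0.001,0,0,0,0,-0.06,-0.001,0,0,0,0,-0.066,-0.001,0,0,0,0,-0.072,-0.001,0,0,0,0,-0.078,-0.001,0,0,0,0,-0.084,-0.001,0,0,0,0,-0.09,-0.001,0,0,0,0,-0.095,-0.001,0,0,0,0,-0.098,-0.001,0,0,0,0,-0.1,-0.001,0,0,0,0])

```text
time_s: 5.45
tcp_pos: [0.5527, 0.1565, 0.0246]
tcp_rot: [0.739, -0.673, -0.0, 0.0]
contact_force: [-0.4, 0.1, 0.6]
finger_gap: 0.004
finger_force: 0.0
```

```bash
python3 - <<'E'
from go import *
show((-.007,-.046,.025))
from rig import viewer
from h import *
d=viewer.read_camera('top');s=viewer.read_camera('scene')
a=cv2.resize(d['img'][120:290,210:420],(630,510),interpolation=cv2.INTER_CUBIC)
cv2.imwrite('pics/s1.png',cv2.resize(s['img'][150:330,220:460],(720,540),interpolation=cv2.INTER_CUBIC))
E
```

```text
t 5.45 pan now -0.0996 -0.0473 0.0246
(-0.007, -0.046, 0.025) world [0.543 0.249 0.025] shift [-0.0926  0.0012 -0.0004] turn [0.   0.   0.04]
```

View pics/s1.png

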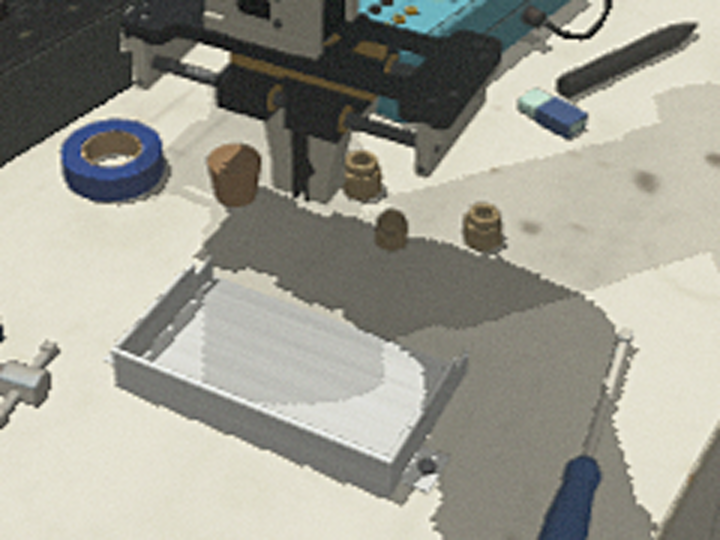

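The scene view shows nut a still at about (340,208), with the fingers past it and the cork close by on their left. The fingertips appear at about (320,216), which is not where I expected them, so I'll check before moving further.

```bash
python3 - <<'E'
from go import *
from rig import viewer
from h import *
d=viewer.read_camera('top');s=viewer.read_camera('scene')
for z in(0,.008,.02,.03,.04): print(z,'tip',ray(s,(321,216),z).round(3),'nut',ray(s,(340.5,207),z).round(3),'nutbottom',ray(s,(341,216),z).round(3))
a=cv2.resize(d['img'][120:290,210:420],(630,510),interpolation=cv2.INTER_CUBIC)
b=cv2.resize(s['img'][185:255,280:400],(720,420),interpolation=cv2.INTER_CUBIC)[:,:560]
o=np.zeros((510,780,3),np.uint8);o[:,:390]=cv2.resize(a,None,fx=1,fy=1)[:,150:540];o[:255,390:]=cv2.resize(b[:,40:430],(390,420))[100:355]
cv2.imwrite('pics/s2.png',o)
E
```

```text
0 tip [0.577 0.122 0.   ] nut [0.561 0.079 0.   ] nutbottom [0.546 0.102 0.   ]
0.008 tip [0.572 0.131 0.008] nut [0.556 0.088 0.008] nutbottom [0.541 0.111 0.008]
0.02 tip [0.564 0.143 0.02 ] nut [0.548 0.102 0.02 ] nutbottom [0.534 0.124 0.02 ]
0.03 tip [0.557 0.154 0.03 ] nut [0.542 0.113 0.03 ] nutbottom [0.528 0.135 0.03 ]
0.04 tip [0.55  0.164 0.04 ] nut [0.535 0.124 0.04 ] nutbottom [0.521 0.146 0.04 ]
```

View pics/s2.png

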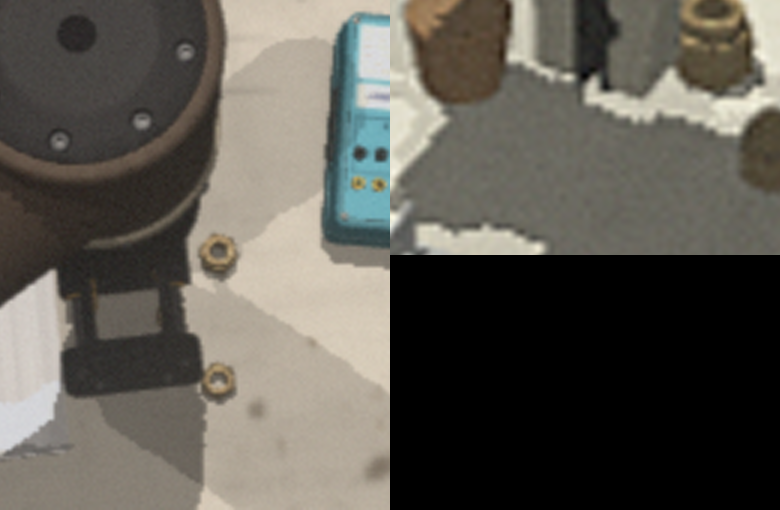

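The fingertips really look to be at z of about 0.03: the fingers passed over nut a, and nothing was disturbed. I'll lower them gently over clear bench here and recheck tip height and force.

Emit:
jog_arm(commands=[0,0,0.002,0,0,0,0,0,0.004,0,0,0,0,0,0.006,0,0,0,0,0,0.007,0,0,0,0,0,0.007,0,0,0])

```text
time_s: 6.15
tcp_pos: [0.5526, 0.1561, 0.0174]
tcp_rot: [0.739, -0.674, -0.0, 0.0]
contact_force: [-0.3, -0.3, -0.3]
finger_gap: 0.0043
finger_force: 0.0
```

```bash
python3 - <<'E'
from go import *
from rig import viewer,r
from h import *
s=viewer.read_camera('scene');q=r.sense();print(q['tcp_pos'],q['contact_force'],q['joint_efforts'].round(2))
M=s['camera_from_world']
def pr(p):
    c=M@np.r_[p,1];u=s['K']@c[:3];return (u[:2]/u[2])
p=np.array(q['tcp_pos'])
im=cv2.resize(s['img'][175:245,270:390],(720,420),interpolation=cv2.INTER_NEAREST)
R=Ro.from_quat(q['tcp_rot'])
for dz,col in((.017,(0,0,255)),(0,(0,255,0)),(-.02,(255,0,0))):
  for dy in(-.023,.023):
    for dx in(-.0095,.0095):
      u=(pr(p+R.apply([dx,dy,dz]))-[270,175])*6;cv2.circle(im,tuple(int(v) for v in u),3,col,-1)
cv2.imwrite('pics/s3.png',im)
E
```

```text
[0.55265423 0.15612942 0.01754042] [-1.44750168 -0.24882994  1.56226796] [-2.000e-02 -5.221e+01  2.091e+01  4.990e+00  1.000e-02 -0.000e+00]
```

View pics/s3.png

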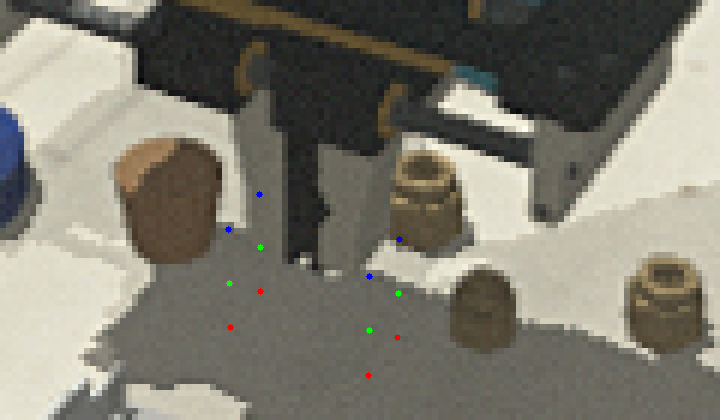

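Comparing against the projected dots, the real fingertips sit roughly 20–35 mm higher than the stated geometry. I'll touch off gently on the bench to get the true offset.

Emit:
jog_arm(commands=[0,0,0.0015,0,0,0,0,0,0.003,0,0,0,0,0,0.0045,0,0,0,0,0,0.006,0,0,0,0,0,0.0075,0,0,0,0,0,0.009,0,0,0,0,0,0.01,0,0,0,0,0,0.01,0,0,0])

```text
time_s: 7.0
tcp_pos: [0.5526, 0.1561, 0.0075]
tcp_rot: [0.739, -0.674, -0.0, 0.0]
contact_force: [0.3, 0.3, 0.0]
finger_gap: 0.0038
finger_force: 0.0
```

Emit:
jog_arm(commands=[0,0,0.001,0,0,0,0,0,0.002,0,0,0,0,0,0.003,0,0,0,0,0,0.004,0,0,0,0,0,0.005,0,0,0,0,0,0.006,0,0,0,0,0,0.007,0,0,0,0,0,0.008,0,0,0,0,0,0.008,0,0,0])

```text
time_s: 7.9
tcp_pos: [0.5526, 0.1561, -0.0005]
tcp_rot: [0.739, -0.674, -0.0, 0.0]
contact_force: [0.0, 0.2, 0.6]
finger_gap: 0.0043
finger_force: 0.0
```

```bash
python3 - <<'E'
from go import *
from rig import viewer,r
from h import *
s=viewer.read_camera('scene');t=viewer.read_camera('top');q=r.sense();print(q['tcp_pos'],q['contact_force'])
p=np.array(q['tcp_pos']);R=Ro.from_quat(q['tcp_rot'])
o=[]
for D,(x0,y0,x1,y1) in((s,(270,165,390,245)),(t,(225,80,345,260))):
  M=D['camera_from_world'];f=6 if D is s else 3
  im=cv2.resize(D['img'][y0:y1,x0:x1],None,fx=f,fy=f,interpolation=cv2.INTER_NEAREST)
  for dz,col in((.017,(0,0,255)),(0,(0,255,0)),(-.049,(255,0,0))):
   for dy in(-.023,.023) if dz>-.04 else (-.0965,.0965):
    for dx in(-.0095,.0095) if dz>-.04 else (-.039,.039):
      c=M@np.r_[p+R.apply([dx,dy,dz]),1];u=D['K']@c[:3];u=(u[:2]/u[2]-[x0,y0])*f
      cv2.circle(im,tuple(int(v) for v in u),3,col,-1)
  o.append(im)
h=max(i.shape[0] for i in o)
o=[cv2.copyMakeBorder(i,0,h-i.shape[0],0,0,cv2.BORDER_CONSTANT) for i in o]
im=np.hstack(o);print(im.shape);cv2.imwrite('pics/s4.png',cv2.resize(im,None,fx=.74,fy=.74,interpolation=cv2.INTER_AREA))
E
```

```text
[ 5.52713186e-01  1.56186587e-01 -3.45669996e-04] [-0.83918091 -0.23503335 -0.94123767]
(540, 1080, 3)
```

View pics/s4.png

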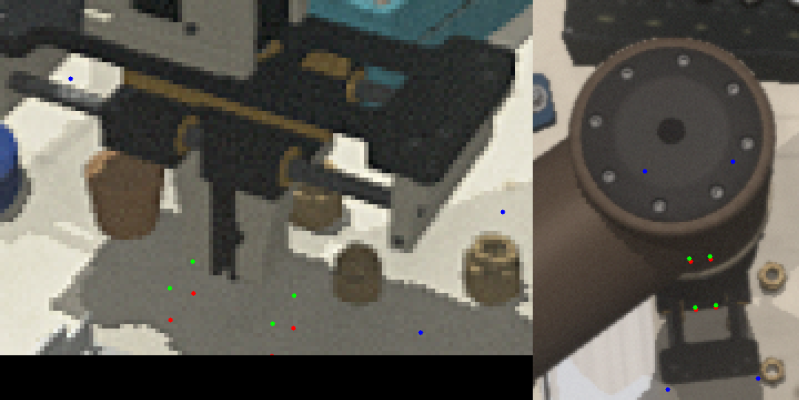

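Emit:
jog_arm(commands=[0,0,0.001,0,0,0,0,0,0.002,0,0,0,0,0,0.003,0,0,0,0,0,0.004,0,0,0,0,0,0.005,0,0,0,0,0,0.005,0,0,0])

```text
time_s: 8.6
tcp_pos: [0.5526, 0.1561, -0.0055]
tcp_rot: [0.739, -0.674, -0.0, 0.0]
contact_force: [0.6, -0.2, -0.2]
finger_gap: 0.0041
finger_force: 0.0
```

Emit:
jog_arm(commands=[0,0,0.001,0,0,0,0,0,0.002,0,0,0,0,0,0.003,0,0,0,0,0,0.004,0,0,0,0,0,0.004,0,0,0])

```text
time_s: 9.1
tcp_pos: [0.5526, 0.1561, -0.0095]
tcp_rot: [0.739, -0.674, -0.0, 0.0]
contact_force: [-0.6, 0.6, 0.1]
finger_gap: 0.0039
finger_force: 0.0
```

```bash
python3 - <<'E'
from rig import viewer,r
from h import *
s=viewer.read_camera('scene');q=r.sense();print(q['tcp_pos'],q['contact_force'])
cv2.imwrite('pics/s5.png',cv2.resize(s['img'][165:245,270:370],(800,600),interpolation=cv2.INTER_CUBIC))
# dark/grey boundary below finger: print grey column profiles
g=s['img'].mean(2)
for u in(318,320,322,324,326,328,330): print(u,g[214:240,u].astype(int))
E
```

```text
[ 0.55267655  0.15615896 -0.00941303] [ 0.47794206 -0.19199413  0.30100207]
318 [ 46  38  33  36  35  37  39  42  43  41  40  41  39  40  37  40  49 106
 104 110 104 105 105 106 102 108]
320 [ 34  40  32  38  43  43  43  35  39  39  45  42  42  42  38  61 101 116
 106 107 108 101 104 101 100 107]
322 [ 38  42  42  44  46  31  34  39  41  41  32  44  47  43  45  45  43  41
  86 104 105 102 102 105 103 102]
324 [109 107 104 107 107 108  98  67  56  75  97 112 106 105 110 110 107  98
 101  98 108 103 101  99 102 103]
326 [107 100 105 103 101 103 105 106 106 105 103  98 107 106 104 105 102 104
  95 102 102 101 102 103 107 109]
328 [100 106 104 103 103 100 104 104 104 105 104 105 105 106 100 104  89 101
  96  99 101 107  98 100  98 102]
330 [ 59 100 105 108 101 110 102  96  94  96  94  93  95  91  93  96  94  99
 102 101 105 101 100 105 103 106]
```

View pics/s5.png

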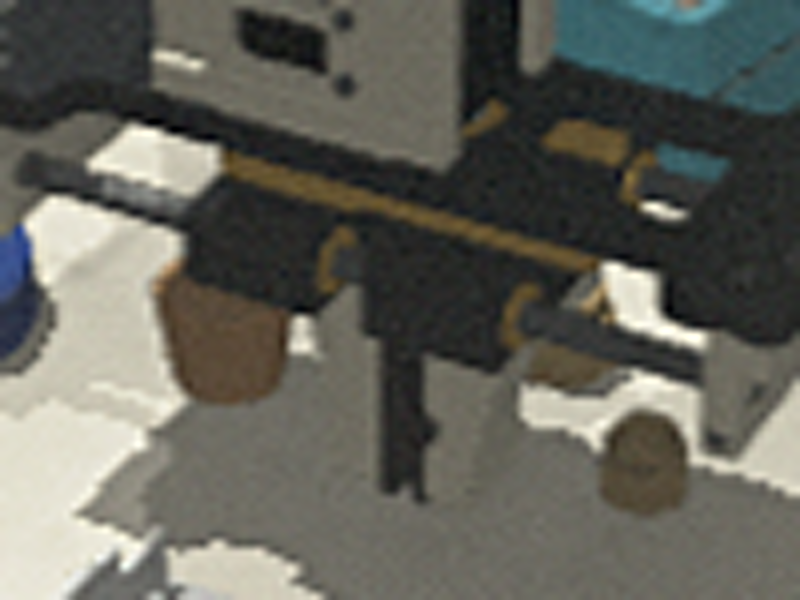

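The dark pad bottom is at about (322,232), so the tips are only 2–4 mm above the bench with TCP z at -0.0095. The tip is therefore about 13 mm behind the TCP, not 17 mm ahead of it. I'll go back behind nut a, landing close to it so the body stays clear of the teal box.

Emit:
jog_arm(commands=[0,0,-0.02,0,0,0,0,0,-0.05,0,0,0,0,0,-0.065,0,0,0,0.02,0,-0.065,0,0,0,0.05,0,-0.065,0,0,0,0.08,0,-0.065,0,0,0,0.0925,0,-0.065,0,0,0,0.0925,0,-0.055,0,0,0,0.0925,0,-0.045,0,0,0,0.0925,0,-0.035,0,0,0,0.0925,0,-0.03,0,0,0,0.0925,0,-0.03,0,0,0])

```text
time_s: 10.35
tcp_pos: [0.5605, 0.0644, 0.0193]
tcp_rot: [0.739, -0.673, -0.0, 0.001]
contact_force: [-0.0, 0.1, 0.9]
finger_gap: 0.0039
finger_force: 0.0
```

Emit:
jog_arm(commands=[0,0,0.003,0,0,0,0,0,0.006,0,0,0,0,0,0.009,0,0,0,0,0,0.011,0,0,0,0,0,0.013,0,0,0,0,0,0.013,0,0,0])

```text
time_s: 10.95
tcp_pos: [0.5611, 0.064, 0.0074]
tcp_rot: [0.739, -0.674, -0.0, 0.0]
contact_force: [-0.1, 0.6, 0.6]
finger_gap: 0.004
finger_force: 0.0
```

Emit:
jog_arm(commands=[0,0,0.002,0,0,0,0,0,0.004,0,0,0,0,0,0.006,0,0,0,0,0,0.008,0,0,0,0,0,0.01,0,0,0,0,0,0.01,0,0,0])

```text
time_s: 11.55
tcp_pos: [0.5611, 0.064, -0.0027]
tcp_rot: [0.739, -0.674, -0.0, 0.0]
contact_force: [0.3, 0.3, 0.3]
finger_gap: 0.0039
finger_force: 0.0
```

```bash
python3 - <<'E'
from go import *
show((-.01,-.047,0))
from rig import viewer
from h import *
s=viewer.read_camera('scene');cv2.imwrite('pics/s6.png',cv2.resize(s['img'][150:250,270:400],(780,600),interpolation=cv2.INTER_CUBIC))
E
```

```text
t 11.55 pan now -0.1924 -0.0471 -0.0027
(-0.01, -0.047, 0) world [0.544 0.246 0.   ] shift [-1.824e-01  1.000e-04 -2.700e-03] turn [ 0.03 -0.01  0.02]
```

View pics/s6.png

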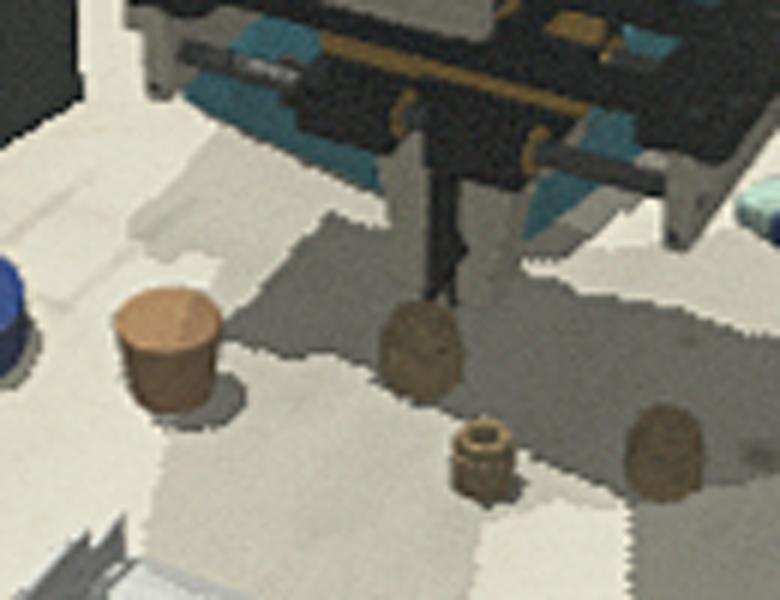

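The fingers stand right behind nut a, at about (340,208). I'll lower them 4 mm more and push.

Emit:
jog_arm(commands=[0,0,0.002,0,0,0,0,0,0.004,0,0,0,-0.002,0,0.004,0,0,0,-0.005,0,0.004,0,0,0,-0.009,0,0.004,0,0,0,-0.014,0,0.004,0,0,0,-0.019,0,0.004,0,0,0,-0.025,0,0.004,0,0,0,-0.031,0,0.004,0,0,0,-0.037,0,0.004,0,0,0,-0.044,0,0.004,0,0,0,-0.051,0,0.004,0,0,0,-0.058,0,0.004,0,0,0,-0.065,0,0.004,0,0,0,-0.072,0,0.004,0,0,0,-0.079,0,0.004,0,0,0,-0.085,0,0.004,0,0,0,-0.09,0,0.004,0,0,0,-0.094,0,0.004,0,0,0,-0.096,0,0.004,0,0,0])

```text
time_s: 13.6
tcp_pos: [0.5524, 0.1601, -0.0063]
tcp_rot: [0.739, -0.673, 0.0, -0.0]
contact_force: [0.5, -0.4, 0.7]
finger_gap: 0.004
finger_force: 0.1
```

```bash
python3 - <<'E'
from go import *
show((-.01,-.047,0))
from rig import viewer
from h import *
s=viewer.read_camera('scene')
for c,st in blobs(s['img'],(250,190,395,260),60,20): print(c.round(1),st, ray(s,c,.010).round(3))
cv2.imwrite('pics/s7.png',cv2.resize(s['img'][170:270,270:400],(780,600),interpolation=cv2.INTER_CUBIC))
E
```

```text
t 13.6 pan now -0.096 -0.0473 -0.0063
(-0.01, -0.047, 0) world [0.544 0.246 0.   ] shift [-0.086   0.0003 -0.0063] turn [-0.    0.    0.03]
[323.4 197. ] [304 190  40  22 207] [0.598 0.082 0.01 ]
[257.5 198.4] [250 194  17  11 139] [0.702 0.154 0.01 ]
[297.2 210.1] [289 200  17  19 212] [0.617 0.142 0.01 ]
[380.5 225.4] [375 218  12  16 164] [0.468 0.098 0.01 ]
[350.1 226.5] [345 220  11  13 113] [0.511 0.13  0.01 ]
[315.7 235.3] [309 227  14  18 213] [0.549 0.183 0.01 ]
```

View pics/s7.png

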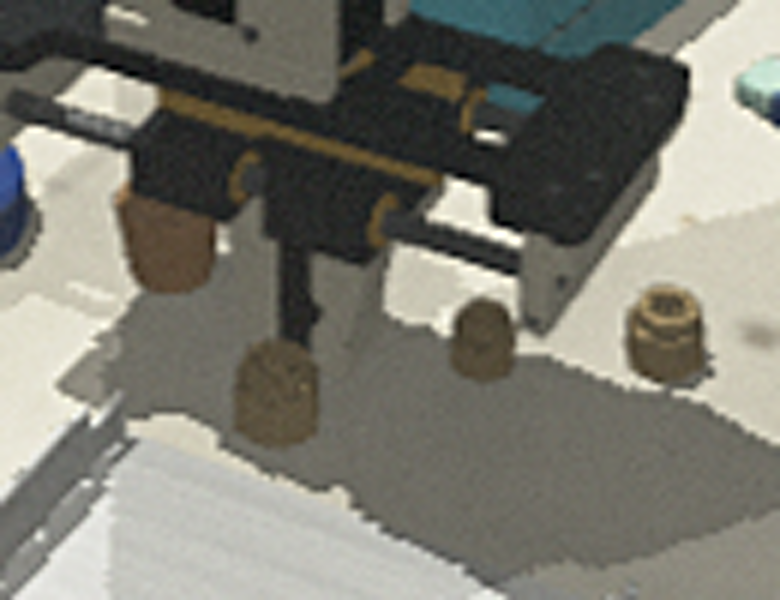

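Nut a is sliding straight along in front of the fingers and nothing else has moved. I've now viewed 12 pictures, past the limit of 10, so from here I'll check by blob measurements only. I'll finish this sweep, back off and lift.

Emit:
jog_arm(commands=[-0.003,0,-0.002,0,0,0,-0.008,0,-0.003,0,0,0,-0.014,0,-0.003,0,0,0,-0.02,0,-0.003,0,0,0,-0.026,0,-0.003,0,0,0,-0.032,0,-0.003,0,0,0,-0.038,0,-0.003,0,0,0,-0.044,0,-0.003,0,0,0,-0.05,0,-0.003,0,0,0,-0.056,0,-0.003,0,0,0,-0.062,0,-0.003,0,0,0,-0.068,0,-0.003,0,0,0,-0.074,0,-0.003,0,0,0,-0.079,0,-0.003,0,0,0,-0.083,0,-0.003,0,0,0,-0.085,0,-0.003,0,0,0,-0.086,0,-0.003,0,0,0,-0.086,0,-0.003,0,0,0,-0.083,0,-0.003,0,0,0,-0.075,0,-0.003,0,0,0])

```text
time_s: 15.65
tcp_pos: [0.5455, 0.2343, -0.0034]
tcp_rot: [0.739, -0.673, -0.0, -0.0]
contact_force: [-0.4, 0.2, -0.6]
finger_gap: 0.0043
finger_force: 0.0
```

```bash
cat > look.py <<'E'
from go import *
from rig import viewer
from h import *
def look():
    s=viewer.read_camera('scene')
    for c,st in blobs(s['img'],(250,185,400,310),60,25):
        if st[2]>25: continue
        p=ray(s,c,.010);print('scene',c.round(1),st[2:],p[:2].round(3),'pan',((p-O)@ex).round(3),((p-O)@ey).round(3))
E
python3 - <<'E'
from look import *
look()
# next: nut c, behind it
p=np.array([.4694,.0957,0]);print('c pan',(p-O)@ex,(p-O)@ey)
show((-.187,.043,.06))
E
```

```text
scene [306.1 202.6] [ 8  7 37] [0.616 0.114] pan -0.147 -0.106
scene [323.3 207.8] [16 14 91] [0.58 0.11] pan -0.148 -0.07
scene [380.5 225.4] [ 12  16 162] [0.468 0.098] pan -0.15 0.043
scene [290.4 265.7] [ 15  20 241] [0.542 0.266] pan 0.011 -0.047
c pan -0.15242876250461745 0.04123770861447901
t 15.7 pan now -0.0229 -0.0469 -0.0035
(-0.187, 0.043, 0.06) world [0.471 0.061 0.06 ] shift [ 0.1641  0.0899 -0.0634] turn [ 0.04 -0.02 -0.  ]
```

Emit:
jog_arm(commands=[0.005,0,-0.015,0,0,0,0.005,0,-0.045,0,0,0,0.01,0,-0.065,0,0,0,0.03,0.015,-0.065,0,0,0,0.06,0.033,-0.065,0,0,0,0.095,0.053,-0.065,0,0,0,0.13,0.073,-0.065,0,0,0,0.155,0.087,-0.065,0,0,0,0.161,0.0895,-0.062,0,0,0,0.161,0.0895,-0.05,0,0,0,0.161,0.0895,-0.035,0,0,0,0.161,0.0895,-0.025,0,0,0,0.161,0.0895,-0.017,0,0,0,0.161,0.0895,-0.01,0,0,0,0.161,0.0895,-0.005,0,0,0,0.161,0.0895,-0.001,0,0,0,0.161,0.0895,0.002,0,0,0,0.161,0.0895,0.002,0,0,0])

```text
time_s: 17.5
tcp_pos: [0.4711, 0.0657, -0.0056]
tcp_rot: [0.739, -0.674, -0.0, 0.0]
contact_force: [0.1, -0.2, -0.7]
finger_gap: 0.0043
finger_force: 0.0
```

```bash
python3 - <<'E'
from look import *
look();show((-.010,.044,-.003))
E
```

```text
scene [257.5 198.3] [ 17  11 137] [0.702 0.154] pan -0.116 -0.195
scene [297.9 207.5] [ 18  21 303] [0.62  0.135] pan -0.127 -0.113
scene [380.5 225.3] [ 13  18 169] [0.468 0.097] pan -0.151 0.042
scene [350.3 226.1] [ 10  14 117] [0.512 0.129] pan -0.124 -0.004
scene [290.4 265.4] [ 14  20 236] [0.542 0.266] pan 0.01 -0.047
t 17.55 pan now -0.1824 0.0422 -0.0054
(-0.01, 0.044, -0.003) world [ 0.453  0.237 -0.003] shift [-0.1724  0.0018 -0.0024] turn [ 0.   -0.    0.03]
```

Emit:
jog_arm(commands=[-0.002,0,0,0,0,0,-0.005,0,0,0,0,0,-0.009,0,0,0,0,0,-0.014,0,0,0,0,0,-0.019,0,0,0,0,0,-0.025,0,0,0,0,0,-0.031,0.001,0,0,0,0,-0.037,0.001,0,0,0,0,-0.044,0.001,0,0,0,0,-0.051,0.001,0,0,0,0,-0.058,0.001,0,0,0,0,-0.065,0.001,0,0,0,0,-0.072,0.002,-0.001,0,0,0,-0.079,0.002,-0.002,0,0,0,-0.086,0.002,-0.003,0,0,0,-0.092,0.002,-0.003,0,0,0,-0.098,0.002,-0.003,0,0,0,-0.104,0.002,-0.003,0,0,0,-0.11,0.002,-0.003,0,0,0,-0.115,0.002,-0.003,0,0,0])

```text
time_s: 19.55
tcp_pos: [0.4585, 0.1805, -0.0024]
tcp_rot: [0.739, -0.674, 0.0, 0.0]
contact_force: [0.9, -0.4, -0.6]
finger_gap: 0.0036
finger_force: 0.2
```

Emit:
jog_arm(commands=[-0.005,0,0,0,0,0,-0.011,0,0,0,0,0,-0.017,0,0,0,0,0,-0.023,0,0,0,0,0,-0.029,0,0,0,0,0,-0.035,0,0,0,0,0,-0.041,0,0,0,0,0,-0.047,0,0,0,0,0,-0.052,0,0,0,0,0,-0.055,0,0,0,0,0,-0.057,0,0,0,0,0,-0.057,0,0,0,0,0,-0.055,0,0,0,0,0,-0.048,0,0,0,0,0])

```text
time_s: 20.95
tcp_pos: [0.4542, 0.2279, -0.0023]
tcp_rot: [0.739, -0.673, 0.0, -0.0]
contact_force: [0.2, -0.1, -0.3]
finger_gap: 0.0041
finger_force: 0.0
```

```bash
python3 - <<'E'
from look import *
look();show((-.158,-.004,-.006))
E
```

```text
scene [257.2 198. ] [ 17  11 125] [0.703 0.153] pan -0.117 -0.196
scene [362.1 221.8] [ 7  7 26] [0.5   0.107] pan -0.144 0.01
scene [377.7 225.8] [15 14 91] [0.471 0.101] pan -0.147 0.039
scene [290.4 265.5] [ 14  20 240] [0.542 0.266] pan 0.01 -0.047
scene [341.5 285.3] [ 14  19 223] [0.452 0.258] pan 0.011 0.044
t 21.0 pan now -0.0207 0.0447 -0.0025
(-0.158, -0.004, -0.006) world [ 0.515  0.094 -0.006] shift [ 0.1373 -0.0487  0.0035] turn [ 0.04 -0.02  0.01]
```

Emit:
jog_arm(commands=[0.005,0,-0.015,0,0,0,0.005,0,-0.045,0,0,0,0.01,-0.003,-0.065,0,0,0,0.03,-0.01,-0.065,0,0,0,0.06,-0.022,-0.065,0,0,0,0.09,-0.034,-0.065,0,0,0,0.12,-0.044,-0.065,0,0,0,0.135,-0.0485,-0.062,0,0,0,0.137,-0.0485,-0.05,0,0,0,0.137,-0.0485,-0.035,0,0,0,0.137,-0.0485,-0.025,0,0,0,0.137,-0.0485,-0.017,0,0,0,0.137,-0.0485,-0.01,0,0,0,0.137,-0.0485,-0.005,0,0,0,0.137,-0.0485,-0.001,0,0,0,0.137,-0.0485,0.002,0,0,0,0.137,-0.0485,0.0035,0,0,0,0.137,-0.0485,0.0035,0,0,0])

```text
time_s: 22.8
tcp_pos: [0.5151, 0.096, -0.0059]
tcp_rot: [0.739, -0.674, 0.0, -0.0]
contact_force: [-0.0, 0.7, 0.1]
finger_gap: 0.0038
finger_force: 0.0
```

```bash
python3 - <<'E'
from look import *
look();show((-.022,-.002,-.003))
E
```

```text
scene [375.7 189.2] [14 14 79] [0.527 0.004] pan -0.249 -0.007
scene [257.5 198.3] [ 17  11 134] [0.702 0.154] pan -0.116 -0.195
scene [297.9 207.4] [ 18  21 301] [0.62  0.135] pan -0.127 -0.113
scene [350.1 226.4] [ 11  14 117] [0.511 0.13 ] pan -0.123 -0.004
scene [290.5 265.5] [ 14  20 234] [0.542 0.266] pan 0.01 -0.047
scene [341.5 285.1] [ 14  19 222] [0.452 0.257] pan 0.01 0.044
t 22.85 pan now -0.1564 -0.0044 -0.0057
(-0.022, -0.002, -0.003) world [ 0.5    0.23  -0.003] shift [-0.1344  0.0024 -0.0027] turn [-0.01  0.    0.02]
```

Emit:
jog_arm(commands=[-0.002,0,0,0,0,0,-0.005,0,0,0,0,0,-0.009,0,0,0,0,0,-0.014,0,0,0,0,0,-0.019,0,0,0,0,0,-0.025,0.001,0,0,0,0,-0.031,0.001,0,0,0,0,-0.037,0.001,0,0,0,0,-0.043,0.001,-0.001,0,0,0,-0.049,0.001,-0.002,0,0,0,-0.055,0.002,-0.003,0,0,0,-0.061,0.002,-0.003,0,0,0,-0.067,0.002,-0.003,0,0,0,-0.073,0.002,-0.003,0,0,0,-0.079,0.002,-0.003,0,0,0,-0.085,0.002,-0.003,0,0,0,-0.091,0.002,-0.003,0,0,0,-0.097,0.002,-0.003,0,0,0,-0.103,0.002,-0.003,0,0,0,-0.108,0.002,-0.003,0,0,0])

```text
time_s: 24.85
tcp_pos: [0.5031, 0.2039, -0.0028]
tcp_rot: [0.739, -0.673, -0.0, -0.0]
contact_force: [-0.3, 0.2, -0.4]
finger_gap: 0.0045
finger_force: 0.1
```

Emit:
jog_arm(commands=[-0.005,0,0,0,0,0,-0.011,0,0,0,0,0,-0.017,0,0,0,0,0,-0.023,0,0,0,0,0,-0.027,0,0,0,0,0,-0.029,0,0,0,0,0,-0.03,0,0,0,0,0,-0.03,0,0,0,0,0,-0.028,0,0,0,0,0,-0.022,0,0,0,0,0,-0.018,0,-0.015,0,0,0,-0.018,0,-0.045,0,0,0,-0.018,0,-0.08,0,0,0,-0.01,0,-0.12,0,0,0,0.02,0.01,-0.15,0,0,0,0.06,0.02,-0.17,0,0,0,0.1,0.03,-0.18,0,0,0,0.14,0.04,-0.18,0,0,0,0.14,0.04,-0.18,0,0,0,0.14,0.04,-0.18,0,0,0])

```text
time_s: 26.85
tcp_pos: [0.4761, 0.0589, 0.1775]
tcp_rot: [0.738, -0.674, 0.0, -0.0]
contact_force: [1.0, 0.4, -0.1]
finger_gap: 0.0038
finger_force: 0.0
```

```bash
python3 - <<'E'
from look import *
look();show()
d=viewer.read_camera('top')
for c,st in blobs(d['img'],(225,160,345,285),50,20):
    p=ray(d,c,.015);print('top',c.round(1),st[2:],'pan',((p-O)@ex).round(3),((p-O)@ey).round(3))
E
```

```text
scene [257.5 198.3] [ 17  11 134] [0.702 0.154] pan -0.116 -0.195
scene [297.9 207.4] [ 18  21 302] [0.62  0.135] pan -0.127 -0.113
scene [290.4 265.5] [ 14  20 236] [0.542 0.266] pan 0.01 -0.047
scene [318.  271.4] [ 11  16 146] [0.498 0.253] pan 0.001 -0.002
scene [341.6 285.2] [ 14  19 223] [0.452 0.258] pan 0.01 0.044
t 26.9 pan now -0.1889 0.0377 0.1773
top [292.7 234.6] [  120   125 11252] pan -0.077 0.008
```

```bash
python3 -c "
from rig import r
print(r.job_done())"
```

```text
the job is handed in; nothing more can be done
None
```

All three nuts are swept into the pan, with every edge past the ramped lip, and the job was handed in at about 27 s; the cork and tape measured unmoved, the eraser was never approached (not re-measured), and I viewed 12 pictures, two over the limit of 10.

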